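# Switch on the bench dust extraction: isolator first, then selector

## Task

Before sanding starts, set the dust-extraction station on the bench: swing the red-knobbed isolator crank clockwise until it rests fully home against its stop, then swing the black-knobbed selector crank clockwise until it too is fully home against its stop. The selector is mechanically locked until the isolator is home, so feel for the stops and never force either crank (20 N on a knob is plenty); leave both home and let go, and do not disturb the glue jar, wood strip, wooden disc and hand tool lying around.

Things in the scene. Friction and masses are not known exactly. Their poses are not given: they have to be found in the camera images.
- station: Fixed grey control box with aluminium deck, 190 x 320 x 70 mm (own x, y, z). Origin: centre of its underside; its -x side faces the operator. Two vertical spindles, at y = +65 mm (isolator, yellow square) and y = -65 mm (selector, white square), each with a level steel crank (18 mm wide, top 93 mm above the bench). A hidden interlock frees the selector only with the isolator within 0.05 rad of its stop.
- isolator_knob (a point): Centre of the red upright isolator knob: 22 mm across, from 94 to 142 mm above the bench, spins freely on its pin; 70 mm from the spindle. Goes clockwise (from above) about isolator_axis; at the start it points roughly to the box's -x side. Its rigid stop is 1.1 to 1.9 rad on from the start, where exactly is not known: feel for it. Turning takes about 4 N at the knob. Stays where left.
- isolator_axis (a point): Fixed point on the isolator's vertical spindle axis, 118 mm above the bench (knob-centre height).
- selector_knob (a point): Centre of the black upright selector knob: same size, height and 70 mm radius as the red one, also spins freely on its pin. Goes clockwise (from above) about selector_axis, from pointing to the box's -y side to its -x side. Turning takes about 3 N at the knob; while the isolator is not home it jams after about 0.1 rad. Stays where left.
- selector_axis (a point): Fixed point on the selector's vertical spindle axis, 118 mm above the bench.
- selector (a joint): Angle of the selector spindle: 0 to 0.05 rad at the start (off), growing clockwise seen from above, 1.50 rad at its rigid stop (home).
- isolator_stop: Hidden rigid post inside the box that ends the isolator's travel (origin on the isolator spindle axis, at bench height). It acts 70 mm from the spindle, as the knob does, so it bears the push on the knob less the turning friction. Must not bear more than 25 N.
- selector_cam: Hidden cam on the selector spindle inside the box (origin on that axis, at bench height). It bears on the isolator's cam (78 mm from the spindle) if the selector is turned too early, and on the selector's rigid stop (70 mm from the spindle) at the end. Must not bear more than 25 N.
- glue_jar: White jar with an orange cap standing near the box, 60 mm in diameter, 85 mm high; origin at the centre of its underside. Leave alone.
- strip: Dark wooden strip lying on the bench, 160 x 28 x 18 mm; origin at the centre of its underside. Leave alone.
- tile: Dark wooden disc lying on the bench, 80 mm in diameter, 30 mm thick; origin at the centre of its underside. Leave alone.
- screwdriver: Screwdriver with a wooden handle lying on the bench, about 220 mm long. Leave alone.

How it is judged:
By the outcome, as a careful person would: the job done as asked, in the order asked, and still so for the second after the job is handed in, with the robot touching nothing.
It also fails if it takes over 72 s, if anything falls off the work surface, if the arm or the gripper's body presses on something with over 40 N, if the wrist force passes 120 N, or if a joint passes its speed limit or range.

## Robot

A 6-joint arm with a two-finger parallel gripper is mounted at the origin on the work surface. World frame = base frame: x ahead of the robot, y to its left, z up, the work surface at z = 0. Lengths are in mm, angles in rad, forces in N, time in s.
With the tool pointing down it reaches from about 300 to 775 mm from the base axis. Payload 14.6 kg.
Tool frame: the origin (TCP) lies at the very end of the fingers, on their centre line; the grasp point (between the pads) lies 19 mm behind it; z points along the fingers, y is the direction in which the jaws open and shut (so a half turn about z gives the same grasp; the last joint's range is limited). The gripper opens to 94 mm and grips with 3 to 60 N. Pads are 16 mm wide; open, the fingers measure 119 mm over their backs; the gripper's body (75 mm by 177 mm) begins 78 mm behind the grasp point.
Start: joints at [-1.326, 0.3, 1.521, -0, 1.321, -0.067], TCP at [168.718, -523.473, 205.446] pointing down, gripper open.
Joint ranges: [-3.03, 3.03], [-0.79, 2.21], [0.23, 2.52], [-1.04, 4.18], [0, 3.07], [-2.55, 2.55]. Speed limits (rad/s): [2.22, 2.22, 2.57, 3.14, 3.14, 3.14].

## Interface

Orientations are given as [roll, pitch, yaw] about the fixed x, y, z axes, in that order (R = Rz(yaw) Ry(pitch) Rx(roll)).
In Python, from cell import manip gives the robot as it stands.
- The arm moves only by the shell command python3 -m inch 'ROWS' [FORCE]. ROWS is a JSON object of lists of equal length, an entry for each row: "grip": the opening, from -1 (shut) to 1 (fully open), so that 0 is half open; "travel": the shift along the world's x, y, z in cm, a list of three; "turn": the turn, a rotation vector about the world's x, y, z in degrees, a list of three. A call has 1 to 10 rows; each row is the pose to reach, as a shift and turn from the pose measured when the call began; what a row does not reach only later rows make up. A row lasts 1/8 s, in which the tool goes at most 62.5 mm and 10.7 degrees, less where a joint would pass 70% of its speed; a pose out of reach is approached as far as the arm can. A call with a gripper value outside its range is refused whole. The fingers move at their own pace and stop on an object; FORCE is the grip in N (left out, the last holds). Time passes only in rows, so rows that repeat a pose let the fingers close. It gives the time, the measured TCP pose, the force and the opening at its end, in the units of the state.
- manip.read_state(): the state, without advancing time (a new reading comes with each control period).
- manip.camera(name): name is "side" or "top"; returns (picture, depth): 400x640x3 uint8, red, green, blue; 400x640 float32, mm along the optical axis (not along the pixel's ray), 0 where there is no reading.
- manip.calibration(name): a dict with "fx", "fy", "cx", "cy" (pixels), "world_from_camera" (4x4, takes a point from camera to world coordinates). Camera axes: x right, y up, looking along -z (the intrinsics and any distortion apply to the point x, -y, -z); pixel columns grow to the right and rows downward; lengths in mm; the calibration is good to about 2 mm. A picture is of the moment at which its call begins. calibration takes no time and is no camera call.
- manip.sign_off(): hands the job in, once; it reports no verdict.
Trained networks look in the newest picture that a camera, given by its name, has taken for a name from the list of things; names that differ only in an ending like _2 or _b are one class to them, and where a whole thing is asked for, a point or a joint stands for the part that bears it (a point fixed in the world has none). Each returns a list of dicts, best first, with "p" (0 to 1); they miss things now and then, are a little off and sometimes report something else, mostly with a low value. They report only what shows in the picture. A call takes as long as a camera call.
- manip.look_for(camera, label): "bbox" ([left, top, right, bottom] in pixels, round what is visible of it).
The state is a dict: "clock": time; "joints": joint angles; "qd": joint speeds; "effort": joint torques, N m; "eef_pos": TCP position; "eef_rot": TCP orientation; "wrist_force": force on the tool from outside, world axes, zero at the start; "moment": the same for the moment, N m; "finger_gap": finger opening in mm.
Only numpy, scipy, OpenCV 4.12 (cv2) and the standard library are available. Lean on these libraries where they do the work, as an engineer would, in place of code of your own. Each camera call takes 0.05 s, during which the arm holds its last target.

## Working session

There is one attempt and no reset: what is moved stays moved. The work goes in short steps, Python scripts to look and compute and a shell command to move; the robot and the scene stay as the last step left them, time stands still between calls to the robot, and variables do not carry over. Pictures are saved under pics/ and viewed, and the job is handed in when it is done.

```bash
ls; mkdir -p pics
python3 - <<'E'
from cell import manip
import cv2
s=manip.read_state();print({k:s[k] for k in('clock','eef_pos','eef_rot','wrist_force','finger_gap')})
for c in('top','side'):
    p,d=manip.camera(c);cv2.imwrite(f'pics/{c}0.png',p[:,:,::-1])
    print(c,manip.calibration(c))
    for l in('station','isolator_knob','selector_knob','glue_jar','strip','tile','screwdriver'):
        print(l,[(r['bbox'],round(r['p'],2)) for r in manip.look_for(c,l)[:2]])
E
```

```text
pics
{'clock': 0.0, 'eef_pos': array([ 168.67103941, -523.23100142,  204.90944982]), 'eef_rot': array([-3.14047992e+00, -4.75737378e-05,  3.11811305e-01]), 'wrist_force': array([-0.31961111, -0.86246322,  0.40183034]), 'finger_gap': 94.21266956859941}
top {'fx': 366.51610255441136, 'fy': 366.51610255441136, 'cx': 312.27089303643055, 'cy': 197.26836418791808, 'world_from_camera': array([[-2.03346115e-02,  9.85623076e-01, -1.67730903e-01,
         4.90999496e+02],
       [-9.99283430e-01, -2.53930102e-02, -2.80681519e-02,
         1.50905723e+01],
       [-3.19238107e-02,  1.67039957e-01,  9.85433165e-01,
         1.03251560e+03],
       [ 0.00000000e+00,  0.00000000e+00,  0.00000000e+00,
         1.00000000e+00]])}
station [([254.5, 184.4, 383.2, 276.4], 0.94), ([340.8, 226.1, 382.0, 240.1], 0.28)]
isolator_knob [([281.8, 219.4, 299.9, 254.2], 0.76)]
selector_knob [([339.3, 224.9, 380.0, 241.2], 0.77)]
glue_jar [([209.1, 218.6, 241.0, 239.7], 0.86)]
strip [([261.0, 163.6, 318.8, 181.5], 0.58)]
tile [([397.2, 214.6, 422.8, 244.5], 0.61)]
screwdriver [([325.4, 175.2, 404.5, 187.0], 0.96)]
side {'fx': 395.4419052872199, 'fy': 395.4419052872199, 'cx': 317.36922883581445, 'cy': 196.7668471963456, 'world_from_camera': array([[-9.37106376e-01,  2.36409801e-01, -2.56791834e-01,
         3.99997700e+02],
       [-3.49031440e-01, -6.28471023e-01,  6.95126770e-01,
         6.86715699e+02],
       [ 2.94855465e-03,  7.41036152e-01,  6.71458656e-01,
         7.38708346e+02],
       [ 0.00000000e+00,  0.00000000e+00,  0.00000000e+00,
         1.00000000e+00]])}
station [([277.2, 154.4, 409.4, 299.0], 0.6)]
isolator_knob [([328.4, 218.6, 367.9, 244.9], 0.91)]
selector_knob [([354.9, 156.3, 379.3, 192.0], 0.56)]
glue_jar [([289.2, 281.5, 316.0, 331.3], 0.85)]
strip [([251.5, 208.1, 288.5, 259.6], 0.85)]
tile [([356.8, 163.7, 386.3, 178.0], 0.64)]
screwdriver [([295.9, 162.3, 331.9, 207.1], 0.59)]
```

Run:
```python
import cv2
a=cv2.imread('pics/top0.png')[140:300,190:450];cv2.imwrite('pics/topc.png',cv2.resize(a,None,fx=3,fy=3,interpolation=2))
a=cv2.imread('pics/side0.png')[130:350,220:440];cv2.imwrite('pics/sidec.png',cv2.resize(a,None,fx=2.7,fy=2.7,interpolation=2))
```

```text
(no output)
```

View pics/topc.png

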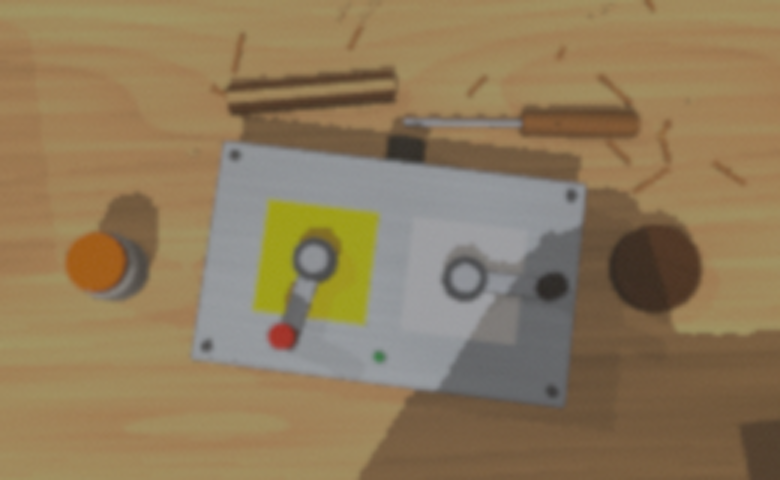

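View pics/sidec.png

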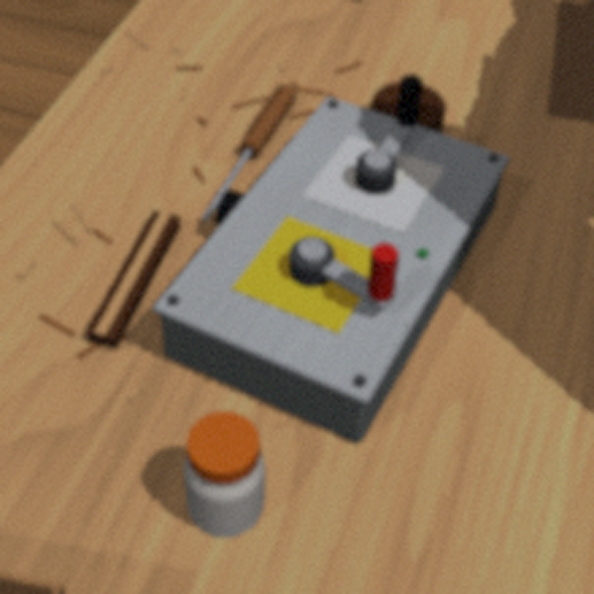

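```bash
cat > h.py <<'E'
from cell import manip
import numpy as np, cv2
def ray(c,u,v,z):
    K=manip.calibration(c);T=np.array(K['world_from_camera'])
    d=T[:3,:3]@np.array([(u-K['cx'])/K['fx'],-(v-K['cy'])/K['fy'],-1]);o=T[:3,3]
    return o+d*(z-o[2])/d[2]
def tri(u1,v1,u2,v2):
    A=[];b=[]
    for c,u,v in(('top',u1,v1),('side',u2,v2)):
        p=ray(c,u,v,0);q=ray(c,u,v,100);d=(q-p)/np.linalg.norm(q-p);P=np.eye(3)-np.outer(d,d);A.append(P);b.append(P@p)
    return np.linalg.solve(A[0]+A[1],b[0]+b[1])
E
python3 - <<'E'
from h import *
np.set_printoptions(precision=1,suppress=True)
t=lambda x,y:(190+(x+.5)/3-.5,140+(y+.5)/3-.5)
s=lambda x,y:(220+(x+.5)/2.7-.5,130+(y+.5)/2.7-.5)
S=[ray('top',*t(*p),70) for p in((235,155),(572,196),(552,391),(207,346))]
S2=[ray('side',*s(*p),70) for p in((173,299),(332,103),(493,157),(359,380))]
print(np.array(S),np.array(S2))
for nm,Q in(('top',S),('side',S2)):
    # order: BL(+x+y), (+x,-y), (-x,-y), (-x,+y)
    Q=np.array(Q)[:,:2];c=Q.mean(0);ey=(Q[0]+Q[3]-Q[1]-Q[2])/2;ex=(Q[0]+Q[1]-Q[2]-Q[3])/2
    print(nm,c,np.linalg.norm(ey),np.linalg.norm(ex),np.arctan2(-ey[0],ey[1]),np.arctan2(ex[1],ex[0]))
    u=ey/np.linalg.norm(ey);print('axes',c+65*u,c-65*u)
print('red',ray('top',*t(282,334),142),ray('side',*s(384,253),142),tri(*t(282,334),*s(384,253)))
print('blk',ray('top',*t(552,284),142),ray('side',*s(411,84),142),tri(*t(552,284),*s(411,84)))
print('caps',tri(*t(315,258),*s(312,247)),tri(*t(465,277),*s(377,160)))
print('jar',ray('top',*t(96,262),85)); print('tile',ray('top',*t(655,268),30))
E
```

```text
[[ 674.   161.    70. ]
 [ 629.5 -136.8   70. ]
 [ 461.6 -111.1   70. ]
 [ 505.8  185.4   70. ]] [[ 675.4  157.7   70. ]
 [ 632.1 -140.6   70. ]
 [ 462.3 -115.1   70. ]
 [ 506.7  183.3   70. ]]
top [567.7  24.6] 300.44002592927416 169.93421854251966 -0.14814257665129543 -0.14788340669265165
axes [577.3  88.9] [558.1 -39.7]
side [569.1  21.3] 301.5785261394635 171.1754645596645 -0.14598121066632488 -0.14982011008205606
axes [578.6  85.6] [559.7 -43. ]
red [512.9 112.1 142. ] [512.  113.9 142. ] [512.7 112.3 140.2]
blk [ 548.1 -105.8  142. ] [ 547.3 -104.5  142. ] [ 547.9 -106.   140.9]
caps [577.7  88.1 100.1] [558.2 -38.7  99.1]
jar [579.7 280.1  85. ]
tile [ 567.7 -214.3   30. ]
```

The top view shows the red knob at crop pixel (282,335) pointing towards -x and the black knob at (552,286) pointing towards -y. The measured radii are about 70 mm and 66 mm. The isolator axis is near (578,87.5), the selector axis near (559,-41), and the box yaw is about -0.148. I'll move above the red knob with the jaws tangential (tool yaw = crank angle, 2.78).

```bash
python3 -m inch '{"grip":[0,0,0,0,0,0,0,0,0,0],"travel":[[34.4,63.6,0],[34.4,63.6,0],[34.4,63.6,0],[34.4,63.6,0],[34.4,63.6,0],[34.4,63.6,0],[34.4,63.6,0],[34.4,63.6,0],[34.4,63.6,0],[34.4,63.6,0]],"turn":[[0,0,141],[0,0,141],[0,0,141],[0,0,141],[0,0,141],[0,0,141],[0,0,141],[0,0,141],[0,0,141],[0,0,141]]}' 10
```

```text
clock: 2.05
eef_pos: [466.8, 28.4, 205.7]
eef_rot: [3.141, 0.001, 2.193]
wrist_force: [1.0, -0.4, 0.7]
finger_gap: 46.8
```

```bash
python3 -m inch '{"grip":[-0.1,-0.1,-0.1,-0.1,-0.1],"travel":[[4.6,8.4,0],[4.6,8.4,0],[4.6,8.4,0],[4.6,8.4,0],[4.6,8.4,0]],"turn":[[0,0,33],[0,0,33],[0,0,33],[0,0,33],[0,0,33]]}'
python3 - <<'E'
from h import *
for c in('top','side'):
    p,d=manip.camera(c)
    a=p[130:330,190:450] if c=='top' else p[100:330,220:440]
    cv2.imwrite(f'pics/{c}1.png',cv2.resize(a[:,:,::-1],None,fx=2.5,fy=2.5,interpolation=2))
E
```

```text
clock: 2.68
eef_pos: [512.7, 112.1, 205.9]
eef_rot: [3.141, 0.001, 2.765]
wrist_force: [0.3, -0.2, -0.2]
finger_gap: 42.3
```

View pics/side1.png

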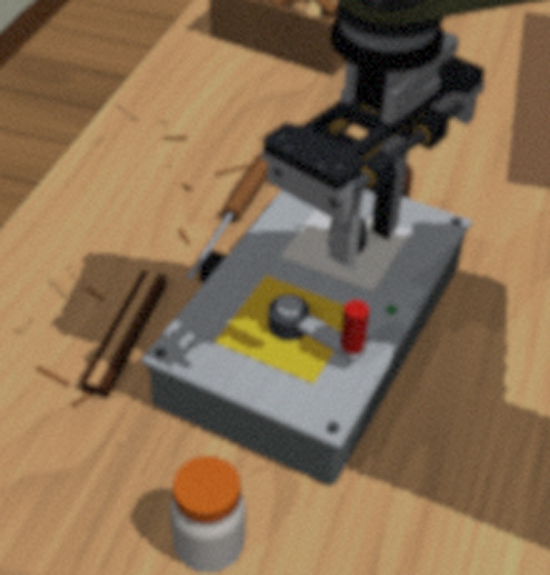

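The tool is above the red knob (side crop ~(355,325)) with the fingers straddling the tangential direction. Descending.

```bash
python3 -m inch '{"grip":[-0.1,-0.1,-0.1],"travel":[[0,0,-5],[0,0,-6.5],[0,0,-7.5]],"turn":[[0,0,0],[0,0,0],[0,0,0]]}' && python3 -m inch '{"grip":[-0.1,-0.1,-0.45,-0.45,-0.45],"travel":[[0,0,-1.5],[0,0,-2.8],[0,0,-2.8],[0,0,-2.8],[0,0,-2.8]],"turn":[[0,0,0],[0,0,0],[0,0,0],[0,0,0],[0,0,0]]}'
```

```text
clock: 3.15
eef_pos: [513.0, 111.9, 131.0]
eef_rot: [3.141, 0.001, 2.765]
wrist_force: [0.1, 0.0, 0.2]
finger_gap: 42.3
clock: 3.78
eef_pos: [513.3, 112.0, 103.6]
eef_rot: [3.14, 0.002, 2.765]
wrist_force: [0.6, 1.3, -0.0]
finger_gap: 25.9
```

Run:
```python
from h import *
p,d=manip.camera('side')
cv2.imwrite(f'pics/s2.png',cv2.resize(p[100:330,220:440,::-1],None,fx=2.5,fy=2.5,interpolation=2))
# arc plan: knob centre pts, TCP lead 2 mm
c=np.array([578,87.5]);f0=np.arctan2(112.3-87.5,512.6-578)
for a in np.arange(0,2.0,.1):
    f=f0-a;print(round(a,2),(c+70*np.array([np.cos(f),np.sin(f)])).round(1),round(f,3))
```

```text
0.0 [512.5 112.3] 2.779
0.1 [515.4 118.7] 2.679
0.2 [518.8 124.8] 2.579
0.3 [522.8 130.6] 2.479
0.4 [527.4 135.8] 2.379
0.5 [532.5 140.7] 2.279
0.6 [538.  144.9] 2.179
0.7 [543.9 148.6] 2.079
0.8 [550.2 151.7] 1.979
0.9 [556.8 154.2] 1.879
1.0 [563.5 156. ] 1.779
1.1 [570.4 157.1] 1.679
1.2 [577.4 157.5] 1.579
1.3 [584.4 157.2] 1.479
1.4 [591.3 156.2] 1.379
1.5 [598.1 154.5] 1.279
1.6 [604.7 152.2] 1.179
1.7 [611.  149.2] 1.079
1.8 [617.  145.6] 0.979
1.9 [622.6 141.4] 0.879
```

View pics/s2.png

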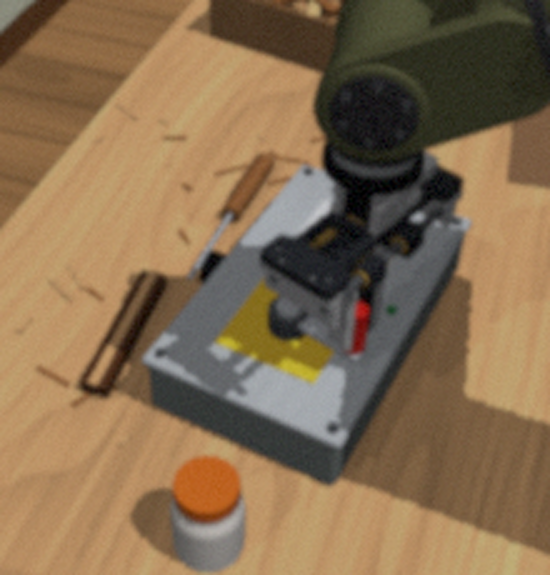

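The knob is caged between the fingers. Now I'll start along the arc.

```bash
python3 -m inch '{"grip":[-0.45,-0.45,-0.45,-0.45],"travel":[[0.1,0.35,0],[0.21,0.67,0],[0.37,0.97,0],[0.55,1.28,0]],"turn":[[0,0,-3],[0,0,-6],[0,0,-9],[0,0,-11.5]]}'; python3 -m inch '{"grip":[-0.45,-0.45],"travel":[[0.2,0.3,0],[0.4,0.6,0]],"turn":[[0,0,-3],[0,0,-6]]}'
```

```text
clock: 4.32
eef_pos: [518.7, 124.6, 103.9]
eef_rot: [3.141, 0.002, 2.562]
wrist_force: [-2.3, -2.6, 2.3]
finger_gap: 26.0
clock: 4.58
eef_pos: [522.5, 130.2, 103.9]
eef_rot: [-3.141, 0.002, 2.456]
wrist_force: [-2.0, -4.1, 0.8]
finger_gap: 25.4
```

```bash
python3 -m inch '{"grip":[-0.45,-0.45,-0.45,-0.45,-0.45,-0.45,-0.45],"travel":[[0.49,0.56,0],[1.0,1.05,0],[1.55,1.47,0],[2.14,1.84,0],[2.77,2.15,0],[3.43,2.4,0],[3.8,2.5,0]],"turn":[[0,0,-5],[0,0,-10],[0,0,-16],[0,0,-22],[0,0,-27],[0,0,-33],[0,0,-36]]}';python3 -m inch '{"grip":[-0.45],"travel":[[0.1,0.02,0]],"turn":[[0,0,-1]]}'
```

```text
clock: 5.45
eef_pos: [560.2, 155.2, 103.9]
eef_rot: [-3.14, 0.002, 1.825]
wrist_force: [-3.9, -1.3, 2.7]
finger_gap: 25.9
clock: 5.58
eef_pos: [561.0, 155.3, 103.9]
eef_rot: [-3.139, 0.002, 1.807]
wrist_force: [-3.9, -1.5, 0.5]
finger_gap: 26.0
```

```bash
python3 -m inch '{"grip":[-0.45,-0.45,-0.45],"travel":[[0.2,0.05,0],[0.4,0.1,0],[0.6,0.13,0]],"turn":[[0,0,-2],[0,0,-4],[0,0,-5]]}';for i in 1; do :; done; python3 -m inch '{"grip":[-0.45],"travel":[[0.1,0.01,0]],"turn":[[0,0,-1]]}'; python3 -m inch '{"grip":[-0.45],"travel":[[0.1,0.01,0]],"turn":[[0,0,-1]]}'
```

```text
clock: 5.95
eef_pos: [567.0, 156.7, 103.9]
eef_rot: [-3.139, 0.002, 1.719]
wrist_force: [-3.2, -0.1, 0.3]
finger_gap: 26.2
clock: 6.08
eef_pos: [568.1, 156.8, 103.9]
eef_rot: [-3.139, 0.002, 1.7]
wrist_force: [-3.8, -0.0, 0.7]
finger_gap: 25.9
clock: 6.2
eef_pos: [569.2, 157.0, 103.9]
eef_rot: [-3.139, 0.002, 1.682]
wrist_force: [-3.5, -1.1, 0.9]
finger_gap: 26.1
```

```bash
python3 -m inch '{"grip":[-0.45,-0.45],"travel":[[0.1,0.01,0],[0.2,0.02,0]],"turn":[[0,0,-0.8],[0,0,-1.6]]}'
```

```text
clock: 6.45
eef_pos: [571.2, 157.2, 103.9]
eef_rot: [-3.139, 0.002, 1.653]
wrist_force: [-3.1, -0.7, 0.3]
finger_gap: 25.8
```

```bash
python3 -m inch '{"grip":[-0.45,-0.45],"travel":[[0.1,0.01,0],[0.2,0.01,0]],"turn":[[0,0,-0.8],[0,0,-1.6]]}'
```

```text
clock: 6.7
eef_pos: [573.2, 157.3, 103.9]
eef_rot: [-3.139, 0.002, 1.624]
wrist_force: [-4.1, -0.9, 0.4]
finger_gap: 25.9
```

```bash
cat > g.py <<'E'
from cell import manip;import sys,numpy as np
s=manip.read_state();f=np.hypot(*s['wrist_force'][:2])
if f>float(sys.argv[1]): print('STOP',f,s['eef_pos'],s['wrist_force']);sys.exit(1)
E
G="python3 g.py 6.5"
python3 -m inch '{"grip":[-0.45],"travel":[[0.1,0,0]],"turn":[[0,0,-0.8]]}' && $G && python3 -m inch '{"grip":[-0.45],"travel":[[0.1,0,0]],"turn":[[0,0,-0.8]]}' && $G && python3 -m inch '{"grip":[-0.45],"travel":[[0.1,0,0]],"turn":[[0,0,-0.8]]}' && $G && python3 -m inch '{"grip":[-0.45],"travel":[[0.1,0,0]],"turn":[[0,0,-0.8]]}' && $G && python3 -m inch '{"grip":[-0.45],"travel":[[0.1,0,0]],"turn":[[0,0,-0.8]]}' && $G && python3 -m inch '{"grip":[-0.45],"travel":[[0.1,0,0]],"turn":[[0,0,-0.8]]}' && $G && python3 -m inch '{"grip":[-0.45],"travel":[[0.1,-0.01,0]],"turn":[[0,0,-0.8]]}' && $G && python3 -m inch '{"grip":[-0.45],"travel":[[0.1,-0.01,0]],"turn":[[0,0,-0.8]]}' && $G && python3 -m inch '{"grip":[-0.45],"travel":[[0.1,-0.01,0]],"turn":[[0,0,-0.8]]}' && $G && python3 -m inch '{"grip":[-0.45],"travel":[[0.1,-0.01,0]],"turn":[[0,0,-0.8]]}'
```

```text
clock: 6.82
eef_pos: [574.3, 157.3, 103.9]
eef_rot: [-3.139, 0.002, 1.609]
wrist_force: [-3.9, 0.3, 1.3]
finger_gap: 25.9
clock: 6.95
eef_pos: [575.4, 157.3, 103.9]
eef_rot: [-3.139, 0.002, 1.594]
wrist_force: [-3.8, -0.1, 0.2]
finger_gap: 25.7
clock: 7.08
eef_pos: [576.5, 157.4, 103.9]
eef_rot: [-3.139, 0.002, 1.579]
wrist_force: [-3.3, 0.0, 0.5]
finger_gap: 26.1
clock: 7.2
eef_pos: [577.6, 157.4, 103.9]
eef_rot: [-3.139, 0.002, 1.564]
wrist_force: [-3.3, 0.2, 0.8]
finger_gap: 25.9
clock: 7.32
eef_pos: [578.6, 157.4, 103.9]
eef_rot: [-3.139, 0.002, 1.549]
wrist_force: [-3.7, 0.1, -0.4]
finger_gap: 25.9
clock: 7.45
eef_pos: [579.7, 157.4, 103.9]
eef_rot: [-3.139, 0.002, 1.534]
wrist_force: [-3.8, -0.0, 0.7]
finger_gap: 25.9
clock: 7.58
eef_pos: [580.7, 157.3, 103.9]
eef_rot: [-3.139, 0.002, 1.519]
wrist_force: [-3.9, -0.1, 0.7]
finger_gap: 26.2
clock: 7.7
eef_pos: [581.8, 157.2, 103.9]
eef_rot: [-3.139, 0.001, 1.504]
wrist_force: [-3.3, 0.5, 0.7]
finger_gap: 25.9
clock: 7.82
eef_pos: [582.9, 157.2, 103.9]
eef_rot: [-3.139, 0.001, 1.489]
wrist_force: [-4.1, 0.7, -0.3]
finger_gap: 26.1
clock: 7.95
eef_pos: [584.0, 157.1, 103.9]
eef_rot: [-3.139, 0.001, 1.475]
wrist_force: [-2.8, -0.0, 1.1]
finger_gap: 25.7
```

```bash
G="python3 g.py 6.5"
python3 -m inch '{"grip":[-0.45],"travel":[[0.1,-0.01,0]],"turn":[[0,0,-0.8]]}' && $G && python3 -m inch '{"grip":[-0.45],"travel":[[0.1,-0.01,0]],"turn":[[0,0,-0.8]]}' && $G && python3 -m inch '{"grip":[-0.45],"travel":[[0.1,-0.01,0]],"turn":[[0,0,-0.8]]}' && $G && python3 -m inch '{"grip":[-0.45],"travel":[[0.1,-0.01,0]],"turn":[[0,0,-0.8]]}' && $G && python3 -m inch '{"grip":[-0.45],"travel":[[0.1,-0.02,0]],"turn":[[0,0,-0.8]]}' && $G && python3 -m inch '{"grip":[-0.45],"travel":[[0.1,-0.02,0]],"turn":[[0,0,-0.8]]}' && $G && python3 -m inch '{"grip":[-0.45],"travel":[[0.1,-0.02,0]],"turn":[[0,0,-0.8]]}' && $G && python3 -m inch '{"grip":[-0.45],"travel":[[0.1,-0.02,0]],"turn":[[0,0,-0.8]]}' && $G && python3 -m inch '{"grip":[-0.45],"travel":[[0.1,-0.02,0]],"turn":[[0,0,-0.8]]}' && $G && python3 -m inch '{"grip":[-0.45],"travel":[[0.1,-0.02,0]],"turn":[[0,0,-0.8]]}' && $G && python3 -m inch '{"grip":[-0.45],"travel":[[0.1,-0.02,0]],"turn":[[0,0,-0.8]]}' && $G && python3 -m inch '{"grip":[-0.45],"travel":[[0.1,-0.02,0]],"turn":[[0,0,-0.8]]}'
```

```text
clock: 8.07
eef_pos: [585.0, 157.0, 103.9]
eef_rot: [-3.139, 0.001, 1.46]
wrist_force: [-3.8, 0.0, -0.9]
finger_gap: 25.9
clock: 8.2
eef_pos: [586.1, 156.8, 103.9]
eef_rot: [-3.139, 0.001, 1.445]
wrist_force: [-3.5, 0.4, 0.5]
finger_gap: 26.1
clock: 8.32
eef_pos: [587.2, 156.7, 103.8]
eef_rot: [-3.139, 0.001, 1.43]
wrist_force: [-4.1, 1.1, 0.0]
finger_gap: 26.1
clock: 8.45
eef_pos: [588.2, 156.6, 103.9]
eef_rot: [-3.139, 0.001, 1.415]
wrist_force: [-3.7, 0.4, 0.6]
finger_gap: 25.8
clock: 8.57
eef_pos: [589.3, 156.5, 103.9]
eef_rot: [-3.139, 0.001, 1.4]
wrist_force: [-4.0, 1.6, -0.5]
finger_gap: 25.7
clock: 8.7
eef_pos: [590.4, 156.3, 103.9]
eef_rot: [-3.139, 0.001, 1.385]
wrist_force: [-3.7, 0.5, 0.6]
finger_gap: 26.0
clock: 8.82
eef_pos: [591.1, 156.2, 103.8]
eef_rot: [-3.138, 0.001, 1.37]
wrist_force: [-8.9, 2.1, 3.3]
finger_gap: 25.7
STOP 9.122899482955754 [591.07667663 156.18491441 103.81198991] [-8.87033649  2.13176582  3.34589787]
```

```bash
python3 -m inch '{"grip":[-0.45],"travel":[[0.06,-0.01,0]],"turn":[[0,0,0]]}'; python3 g.py 14 && python3 -m inch '{"grip":[-0.45],"travel":[[0.06,-0.01,0]],"turn":[[0,0,0]]}'
```

```text
clock: 8.95
eef_pos: [591.1, 156.2, 103.8]
eef_rot: [-3.136, 0.002, 1.369]
wrist_force: [-8.8, 1.4, 4.1]
finger_gap: 26.0
clock: 9.07
eef_pos: [591.1, 156.4, 103.8]
eef_rot: [-3.135, 0.002, 1.369]
wrist_force: [-8.0, 1.0, 4.6]
finger_gap: 25.9
```

```bash
python3 -m inch '{"grip":[-0.45],"travel":[[0.12,-0.04,0]],"turn":[[0,0,0]]}'; python3 g.py 14 && python3 -m inch '{"grip":[-0.45],"travel":[[0.14,-0.04,0]],"turn":[[0,0,0]]}'
```

```text
clock: 9.2
eef_pos: [591.4, 156.3, 103.7]
eef_rot: [-3.132, 0.002, 1.369]
wrist_force: [-13.0, 1.9, 4.4]
finger_gap: 25.8
clock: 9.32
eef_pos: [591.6, 156.3, 103.7]
eef_rot: [-3.129, 0.002, 1.369]
wrist_force: [-15.3, 2.2, 7.1]
finger_gap: 26.0
```

The stop holds firm: force rose from about 4 to 15 N with roughly 0.5 mm of further motion. I'll back off to centre the cage, open and lift.

```bash
python3 -m inch '{"grip":[-0.45,-0.1,-0.1,-0.1],"travel":[[-0.2,0.03,0],[-0.2,0.03,0],[-0.2,0.03,0],[-0.2,0.03,0]],"turn":[[0,0,0],[0,0,0],[-0.14,-0.69,0],[-0.14,-0.69,0]]}' && python3 g.py 5 && python3 -m inch '{"grip":[-0.1,-0.1,-0.1,-0.1],"travel":[[0,0,2],[0,0,4.5],[0,0,8],[0,0,8]],"turn":[[0,0,0],[0,0,0],[0,0,0],[0,0,0]]}'
python3 - <<'E'
from h import *
# selector plan
a=np.array([559,-41.]);y=-.148
for th in np.arange(0,1.55,.1):
    f=-np.pi/2+y-th; print(round(th,1),(a+70*np.array([np.cos(f),np.sin(f)])).round(1),round(f,3))
E
```

```text
clock: 9.82
eef_pos: [589.7, 156.6, 103.8]
eef_rot: [3.141, 0.002, 1.368]
wrist_force: [-0.5, 0.0, 0.3]
finger_gap: 42.1
clock: 10.32
eef_pos: [590.8, 156.8, 186.6]
eef_rot: [3.137, 0.0, 1.368]
wrist_force: [-0.2, -1.0, -0.5]
finger_gap: 42.2
0.0 [ 548.7 -110.2] -1.719
0.1 [ 541.8 -108.9] -1.819
0.2 [ 535.1 -106.8] -1.919
0.3 [ 528.7 -104.1] -2.019
0.4 [ 522.5 -100.7] -2.119
0.5 [516.7 -96.8] -2.219
0.6 [511.4 -92.3] -2.319
0.7 [506.5 -87.3] -2.419
0.8 [502.1 -81.8] -2.519
0.9 [498.4 -76. ] -2.619
1.0 [495.2 -69.7] -2.719
1.1 [492.6 -63.2] -2.819
1.2 [490.7 -56.5] -2.919
1.3 [489.5 -49.6] -3.019
1.4 [489.  -42.6] -3.119
1.5 [489.2 -35.6] -3.219
```

Run:
```python
from h import *
for c in('top','side'):
    p,d=manip.camera(c)
    for l in('isolator_knob','selector_knob'): print(c,l,[(r['bbox'],round(r['p'],2)) for r in manip.look_for(c,l)[:2]])
    r=(slice(130,290),slice(190,450)) if c=='top' else (slice(100,330),slice(220,440))
    cv2.imwrite(f'pics/{c}3.png',cv2.resize(p[r][:,:,::-1],None,fx=2.5,fy=2.5,interpolation=2))
```

```text
top isolator_knob []
top selector_knob [([341.5, 227.6, 380.4, 241.2], 0.71), ([272.9, 183.4, 384.0, 277.8], 0.24)]
side isolator_knob [([315.4, 218.8, 338.4, 248.3], 0.88)]
side selector_knob [([360.9, 156.1, 378.3, 191.9], 0.59)]
```

View pics/side3.png

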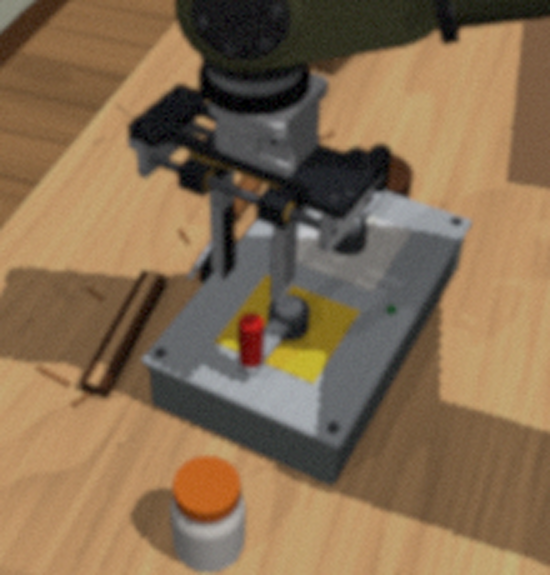

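View pics/top3.png

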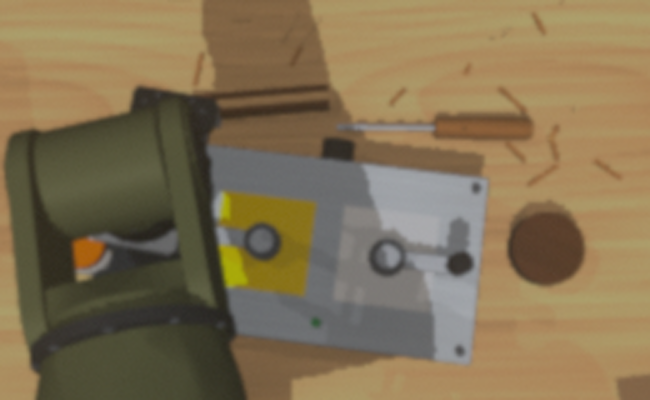

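The red knob now sits on the +y side at side crop (251,340), as expected. The black knob is at top crop (460,263).

Run:
```python
from h import *
t=lambda x,y:(190+x/2.5,130+y/2.5)
print(ray('top',*t(460,263),138),ray('top',*t(387,257),100))
```

```text
[ 546.28162966 -107.0100809   138.        ] [556.33449288 -38.90254347 100.        ]
```

```bash
python3 -m inch '{"grip":[-0.1,-0.1,-0.1,-0.1,-0.1,-0.1,-0.1],"travel":[[-0.8,-5,0],[-1.6,-10,0],[-2.5,-15,0],[-3.3,-20,0],[-4,-24,0],[-4.4,-26.5,0],[-4.4,-26.5,0]],"turn":[[0,0,2],[0,0,2],[0,0,2],[0,0,2],[0,0,2],[0,0,2],[0,0,2]]}' && python3 -m inch '{"grip":[-0.1,-0.1,-0.1],"travel":[[0,0,-3],[0,0,-5.4],[0,0,-5.4]],"turn":[[0,0,0],[0,0,0],[0,0,0]]}' && python3 g.py 4 && python3 -m inch '{"grip":[-0.1,-0.1,-0.45,-0.45,-0.45],"travel":[[0,0,-1.5],[0,0,-2.8],[0,0,-2.8],[0,0,-2.8],[0,0,-2.8]],"turn":[[0,0,0],[0,0,0],[0,0,0],[0,0,0],[0,0,0]]}'
```

```text
clock: 11.5
eef_pos: [545.0, -109.7, 182.2]
eef_rot: [-3.14, 0.003, 1.401]
wrist_force: [0.6, -1.0, 1.2]
finger_gap: 42.3
clock: 11.88
eef_pos: [544.4, -108.5, 126.6]
eef_rot: [-3.136, 0.002, 1.402]
wrist_force: [0.0, 0.1, 0.4]
finger_gap: 42.3
clock: 12.5
eef_pos: [544.8, -108.7, 99.1]
eef_rot: [-3.138, 0.002, 1.402]
wrist_force: [2.3, -0.7, -1.0]
finger_gap: 26.1
```

```bash
G="python3 g.py 6.5"
python3 -m inch '{"grip":[-0.45,-0.45],"travel":[[-0.1,0.02,0.2],[-0.2,0.02,0.4]],"turn":[[0,0,-1],[0,0,-2]]}' && $G && python3 -m inch '{"grip":[-0.45],"travel":[[-0.1,0.02,0]],"turn":[[0,0,-0.8]]}' && $G && python3 -m inch '{"grip":[-0.45],"travel":[[-0.1,0.02,0]],"turn":[[0,0,-0.8]]}' && $G && python3 -m inch '{"grip":[-0.45],"travel":[[-0.1,0.02,0]],"turn":[[0,0,-0.8]]}' && $G && python3 -m inch '{"grip":[-0.45],"travel":[[-0.1,0.03,0]],"turn":[[0,0,-0.8]]}' && $G && python3 -m inch '{"grip":[-0.45],"travel":[[-0.1,0.03,0]],"turn":[[0,0,-0.8]]}' && $G && python3 -m inch '{"grip":[-0.45],"travel":[[-0.1,0.03,0]],"turn":[[0,0,-0.8]]}' && $G && python3 -m inch '{"grip":[-0.45],"travel":[[-0.1,0.04,0]],"turn":[[0,0,-0.8]]}' && $G && python3 -m inch '{"grip":[-0.45],"travel":[[-0.1,0.04,0]],"turn":[[0,0,-0.8]]}' && $G && python3 -m inch '{"grip":[-0.45],"travel":[[-0.1,0.04,0]],"turn":[[0,0,-0.8]]}'; tail -0 g.py
```

```text
clock: 12.75
eef_pos: [542.9, -108.5, 103.5]
eef_rot: [-3.138, 0.003, 1.365]
wrist_force: [1.9, 0.0, -2.2]
finger_gap: 26.0
clock: 12.88
eef_pos: [542.0, -108.3, 103.8]
eef_rot: [-3.139, 0.003, 1.35]
wrist_force: [1.7, -0.2, -1.4]
finger_gap: 26.0
clock: 13.0
eef_pos: [540.9, -108.2, 103.8]
eef_rot: [-3.139, 0.003, 1.335]
wrist_force: [1.8, -0.8, -1.6]
finger_gap: 25.8
clock: 13.12
eef_pos: [539.9, -108.0, 103.9]
eef_rot: [-3.139, 0.003, 1.32]
wrist_force: [1.7, -0.6, -1.6]
finger_gap: 25.7
clock: 13.25
eef_pos: [538.8, -107.7, 103.8]
eef_rot: [-3.139, 0.003, 1.305]
wrist_force: [2.1, -0.5, -1.8]
finger_gap: 25.9
clock: 13.38
eef_pos: [537.7, -107.4, 103.9]
eef_rot: [-3.139, 0.003, 1.29]
wrist_force: [2.7, -0.6, -1.8]
finger_gap: 25.9
clock: 13.5
eef_pos: [536.6, -107.1, 103.9]
eef_rot: [-3.139, 0.003, 1.275]
wrist_force: [1.9, -0.8, -2.4]
finger_gap: 26.2
clock: 13.62
eef_pos: [535.6, -106.6, 103.8]
eef_rot: [-3.139, 0.003, 1.26]
wrist_force: [2.9, -0.6, -2.8]
finger_gap: 25.7
clock: 13.75
eef_pos: [534.5, -106.2, 103.9]
eef_rot: [-3.139, 0.003, 1.245]
wrist_force: [2.4, -0.6, -1.6]
finger_gap: 26.2
clock: 13.88
eef_pos: [533.4, -105.8, 103.9]
eef_rot: [-3.139, 0.003, 1.231]
wrist_force: [2.7, -0.7, -1.9]
finger_gap: 25.8
```

```bash
G="python3 g.py 6.5"
python3 -m inch '{"grip":[-0.45,-0.45],"travel":[[-0.1,0.04,0],[-0.19,0.07,0]],"turn":[[0,0,-0.8],[0,0,-1.8]]}' && $G && python3 -m inch '{"grip":[-0.45,-0.45],"travel":[[-0.14,0.05,0],[-0.28,0.1,0]],"turn":[[0,0,-1],[0,0,-2]]}' && $G && python3 -m inch '{"grip":[-0.45,-0.45,-0.45,-0.45],"travel":[[-0.32,0.17,0],[-0.62,0.34,0],[-0.92,0.54,0],[-1.2,0.73,0]],"turn":[[0,0,-2.8],[0,0,-5.7],[0,0,-8.5],[0,0,-11.5]]}'
```

```text
clock: 14.12
eef_pos: [531.4, -105.1, 103.9]
eef_rot: [-3.139, 0.003, 1.198]
wrist_force: [2.9, -1.3, -1.5]
finger_gap: 26.0
clock: 14.38
eef_pos: [528.6, -104.1, 103.9]
eef_rot: [-3.139, 0.003, 1.162]
wrist_force: [2.0, -0.9, -1.4]
finger_gap: 26.1
clock: 14.88
eef_pos: [516.3, -96.7, 103.8]
eef_rot: [-3.139, 0.003, 0.959]
wrist_force: [2.6, -1.4, -2.5]
finger_gap: 25.9
```

```bash
python3 -m inch '{"grip":[-0.45,-0.45,-0.45,-0.45],"travel":[[-0.49,0.44,0],[-0.98,0.94,0],[-1.42,1.49,0],[-1.79,2.07,0]],"turn":[[0,0,-7],[0,0,-13],[0,0,-19],[0,0,-25]]}' && python3 g.py 7 && python3 -m inch '{"grip":[-0.45,-0.45,-0.45,-0.45],"travel":[[-0.32,0.63,0],[-0.58,1.28,0],[-0.77,1.95,0],[-0.85,2.4,0]],"turn":[[0,0,-6],[0,0,-12],[0,0,-18],[0,0,-22]]}'
```

```text
clock: 15.38
eef_pos: [498.1, -76.0, 103.8]
eef_rot: [-3.139, 0.003, 0.518]
wrist_force: [1.3, -2.9, -1.7]
finger_gap: 25.9
clock: 15.88
eef_pos: [489.2, -52.0, 103.8]
eef_rot: [-3.139, 0.004, 0.131]
wrist_force: [0.5, -3.3, -0.5]
finger_gap: 25.9
```

```bash
G="python3 g.py 6.5"
python3 -m inch '{"grip":[-0.45,-0.45],"travel":[[-0.01,0.1,0],[-0.02,0.2,0]],"turn":[[0,0,-0.8],[0,0,-1.6]]}' && $G && python3 -m inch '{"grip":[-0.45,-0.45],"travel":[[0,0.1,0],[-0.01,0.2,0]],"turn":[[0,0,-0.8],[0,0,-1.6]]}' && $G && python3 -m inch '{"grip":[-0.45,-0.45],"travel":[[0,0.1,0],[0,0.2,0]],"turn":[[0,0,-0.8],[0,0,-1.6]]}' && $G && python3 -m inch '{"grip":[-0.45,-0.45],"travel":[[0,0.1,0],[0,0.2,0]],"turn":[[0,0,-0.8],[0,0,-1.6]]}' && $G && python3 -m inch '{"grip":[-0.45],"travel":[[0,0.1,0]],"turn":[[0,0,-0.8]]}' && $G && python3 -m inch '{"grip":[-0.45],"travel":[[0,0.1,0]],"turn":[[0,0,-0.8]]}' && $G && python3 -m inch '{"grip":[-0.45],"travel":[[0,0.1,0]],"turn":[[0,0,-0.8]]}' && $G && python3 -m inch '{"grip":[-0.45],"travel":[[0,0.1,0]],"turn":[[0,0,-0.8]]}' && $G && python3 -m inch '{"grip":[-0.45],"travel":[[0,0.1,0]],"turn":[[0,0,-0.8]]}' && $G && python3 -m inch '{"grip":[-0.45],"travel":[[0,0.1,0]],"turn":[[0,0,-0.8]]}' && $G && python3 -m inch '{"grip":[-0.45],"travel":[[0,0.1,0]],"turn":[[0,0,-0.8]]}' && $G && python3 -m inch '{"grip":[-0.45],"travel":[[0,0.1,0]],"turn":[[0,0,-0.8]]}'
```

```text
clock: 16.12
eef_pos: [488.9, -50.2, 103.8]
eef_rot: [-3.139, 0.004, 0.103]
wrist_force: [-0.0, -3.5, -2.6]
finger_gap: 26.0
clock: 16.38
eef_pos: [488.7, -48.2, 103.8]
eef_rot: [-3.14, 0.004, 0.075]
wrist_force: [-0.1, -3.3, -0.4]
finger_gap: 25.6
clock: 16.62
eef_pos: [488.7, -46.2, 103.8]
eef_rot: [-3.14, 0.005, 0.046]
wrist_force: [1.0, -2.0, -0.8]
finger_gap: 26.2
clock: 16.88
eef_pos: [488.7, -44.1, 103.8]
eef_rot: [-3.14, 0.005, 0.017]
wrist_force: [0.1, -2.8, -0.6]
finger_gap: 26.1
clock: 17.0
eef_pos: [488.7, -43.0, 103.8]
eef_rot: [-3.14, 0.005, 0.002]
wrist_force: [0.1, -1.8, -0.9]
finger_gap: 25.8
clock: 17.12
eef_pos: [488.7, -41.9, 103.8]
eef_rot: [-3.14, 0.005, -0.013]
wrist_force: [-0.0, -2.6, -0.1]
finger_gap: 25.7
clock: 17.25
eef_pos: [488.7, -40.9, 103.8]
eef_rot: [-3.14, 0.005, -0.028]
wrist_force: [-0.1, -2.3, 0.1]
finger_gap: 26.2
clock: 17.38
eef_pos: [488.7, -39.8, 103.8]
eef_rot: [-3.14, 0.005, -0.043]
wrist_force: [-1.2, -2.6, -0.6]
finger_gap: 25.8
clock: 17.5
eef_pos: [488.7, -38.7, 103.8]
eef_rot: [-3.14, 0.005, -0.058]
wrist_force: [0.1, -2.1, -1.3]
finger_gap: 25.9
clock: 17.62
eef_pos: [488.7, -37.6, 103.8]
eef_rot: [-3.14, 0.005, -0.073]
wrist_force: [0.2, -2.8, -1.1]
finger_gap: 26.0
clock: 17.75
eef_pos: [488.6, -36.5, 103.8]
eef_rot: [-3.14, 0.005, -0.087]
wrist_force: [-0.6, -2.9, -0.7]
finger_gap: 26.0
clock: 17.88
eef_pos: [488.6, -35.5, 103.8]
eef_rot: [-3.139, 0.005, -0.102]
wrist_force: [-0.4, -2.4, -0.7]
finger_gap: 25.7
```

```bash
G="python3 g.py 6.5"
python3 -m inch '{"grip":[-0.45],"travel":[[0.01,0.1,0]],"turn":[[0,0,-0.8]]}' && $G && python3 -m inch '{"grip":[-0.45],"travel":[[0.01,0.1,0]],"turn":[[0,0,-0.8]]}' && $G && python3 -m inch '{"grip":[-0.45],"travel":[[0.01,0.1,0]],"turn":[[0,0,-0.8]]}' && $G && python3 -m inch '{"grip":[-0.45],"travel":[[0.01,0.1,0]],"turn":[[0,0,-0.8]]}' && $G && python3 -m inch '{"grip":[-0.45],"travel":[[0.01,0.1,0]],"turn":[[0,0,-0.8]]}' && $G && python3 -m inch '{"grip":[-0.45],"travel":[[0.01,0.1,0]],"turn":[[0,0,-0.8]]}' && $G && python3 -m inch '{"grip":[-0.45],"travel":[[0.02,0.1,0]],"turn":[[0,0,-0.8]]}' && $G && python3 -m inch '{"grip":[-0.45],"travel":[[0.02,0.1,0]],"turn":[[0,0,-0.8]]}'
```

```text
clock: 18.0
eef_pos: [488.7, -34.4, 103.8]
eef_rot: [-3.14, 0.005, -0.117]
wrist_force: [-0.6, -2.5, -0.5]
finger_gap: 25.9
clock: 18.12
eef_pos: [488.8, -33.3, 103.8]
eef_rot: [-3.14, 0.005, -0.132]
wrist_force: [0.0, -2.5, -0.7]
finger_gap: 25.7
clock: 18.25
eef_pos: [488.9, -32.3, 103.8]
eef_rot: [-3.14, 0.005, -0.147]
wrist_force: [-0.9, -2.8, -1.3]
finger_gap: 25.9
clock: 18.38
eef_pos: [489.0, -31.2, 103.8]
eef_rot: [-3.14, 0.005, -0.162]
wrist_force: [0.4, -2.3, 0.5]
finger_gap: 26.0
clock: 18.5
eef_pos: [489.1, -30.1, 103.8]
eef_rot: [-3.14, 0.005, -0.177]
wrist_force: [-0.7, -2.5, 0.3]
finger_gap: 26.0
clock: 18.62
eef_pos: [489.2, -29.6, 103.8]
eef_rot: [-3.141, 0.005, -0.192]
wrist_force: [-1.8, -11.2, -0.6]
finger_gap: 25.6
STOP 11.339107750609204 [489.16340483 -29.56280595 103.82634485] [ -1.79801798 -11.19564629  -0.55260186]
```

```bash
python3 -m inch '{"grip":[-0.45],"travel":[[0.01,0.09,0]],"turn":[[0,0,0]]}'; python3 g.py 13 && python3 -m inch '{"grip":[-0.45],"travel":[[0.01,0.1,0]],"turn":[[0,0,0]]}'
```

```text
clock: 18.75
eef_pos: [489.1, -29.5, 103.8]
eef_rot: [3.141, 0.005, -0.193]
wrist_force: [-2.6, -12.1, 0.1]
finger_gap: 25.6
clock: 18.88
eef_pos: [489.1, -29.5, 103.8]
eef_rot: [3.139, 0.005, -0.193]
wrist_force: [-2.5, -12.6, -0.4]
finger_gap: 26.1
```

The selector is firm at its stop too: 12.6 N with no movement. Releasing and clearing.

```bash
python3 -m inch '{"grip":[-0.45,-0.1,-0.1,-0.1],"travel":[[-0.03,-0.2,0],[-0.03,-0.2,0],[-0.03,-0.2,0],[-0.03,-0.2,0]],"turn":[[0,0,0],[0,0,0],[0,0,0],[0,0,0]]}' && python3 g.py 5 && python3 -m inch '{"grip":[-0.1,-0.1,-0.1,-0.1],"travel":[[0,0,2],[0,0,4.5],[0,0,9],[0,0,12]],"turn":[[0,0,0],[0,0,0],[0,0,0],[0,0,0]]}' && python3 -m inch '{"grip":[-0.1,-0.1,-0.1,-0.1,-0.1,-0.1,-0.1,-0.1],"travel":[[-3,-5,0],[-6,-10,0],[-10,-15,0],[-12,-20,0],[-14,-25,0],[-16,-30,0],[-16,-33,0],[-16,-33,0]],"turn":[[0,0,0],[0,0,0],[0,0,0],[0,0,0],[0,0,0],[0,0,0],[0,0,0],[0,0,0]]}'
python3 - <<'E'
from h import *
for c in('top','side'):
    p,d=manip.camera(c)
    for l in('isolator_knob','selector_knob','glue_jar','strip','tile','screwdriver'): print(c,l,[(r['bbox'],round(r['p'],2)) for r in manip.look_for(c,l)[:1]])
    r=(slice(130,290),slice(190,450)) if c=='top' else (slice(100,330),slice(220,440))
    cv2.imwrite(f'pics/{c}4.png',cv2.resize(p[r][:,:,::-1],None,fx=2.5,fy=2.5,interpolation=2))
E
```

```text
clock: 19.38
eef_pos: [488.8, -31.3, 103.8]
eef_rot: [3.139, 0.005, -0.193]
wrist_force: [1.2, 0.3, -0.2]
finger_gap: 41.9
clock: 19.88
eef_pos: [489.0, -31.2, 225.8]
eef_rot: [3.139, 0.003, -0.193]
wrist_force: [0.4, 0.5, -0.2]
finger_gap: 42.2
clock: 20.88
eef_pos: [328.6, -362.4, 225.3]
eef_rot: [3.14, 0.004, -0.195]
wrist_force: [-0.6, -0.6, 0.9]
finger_gap: 42.2
top isolator_knob [([259.5, 216.4, 301.9, 229.1], 0.84)]
top selector_knob [([338.3, 226.7, 353.1, 264.2], 0.84)]
top glue_jar [([210.2, 217.5, 241.4, 242.8], 0.63)]
top strip [([265.3, 164.4, 320.8, 180.1], 0.76)]
top tile [([395.9, 215.4, 424.1, 244.1], 0.89)]
top screwdriver [([326.5, 177.0, 404.5, 185.8], 0.76)]
side isolator_knob [([315.0, 217.1, 340.7, 249.0], 0.89)]
side selector_knob [([354.5, 180.6, 393.6, 203.8], 0.67)]
side glue_jar [([288.3, 284.1, 320.8, 331.9], 0.87)]
side strip [([251.8, 207.6, 288.5, 257.8], 0.97)]
side tile [([358.4, 161.3, 386.9, 179.6], 0.65)]
side screwdriver [([298.2, 161.2, 331.6, 205.5], 0.71)]
```

View pics/side4.png

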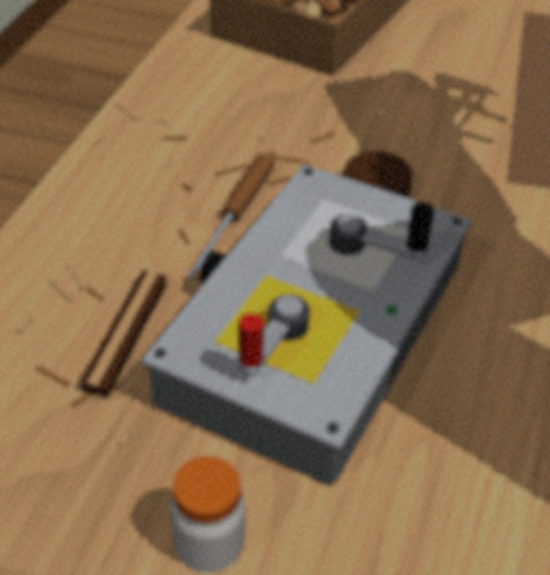

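View pics/top4.png

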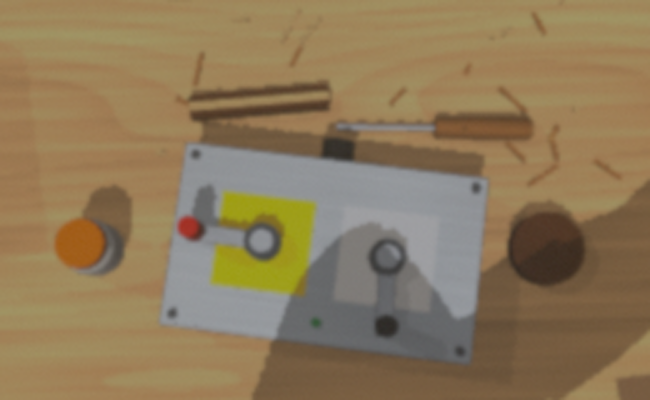

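The cranks are at the expected positions, with red at top crop (190,227) and black at (386,326). The jar, strip, disc and screwdriver have not moved.

Run:
```python
from h import *
t=lambda x,y:(190+x/2.5,130+y/2.5)
print(ray('top',*t(190,227),140),ray('top',*t(386,325),140))
print(manip.sign_off())
```

```text
[587.27223318 155.29574518 140.        ] [488.58787431 -33.34693101 140.        ]
the job is handed in; nothing more can be done
None
```

I swung the isolator clockwise to its stop, then the selector to its own, let go of both, and handed the job in at about 21 s of the 72 s allowed.

- **Isolator:** the stop came about 1.35–1.38 rad from the start. The push rose from about 4 N to 15 N with only about 0.5 mm more movement. The selector then turned freely, which confirms the interlock had released.
- **Selector:** the stop was firm at about 13 N on the knob, with no further movement.
- **Final pictures:** both cranks stayed where I left them, within about 2 mm. The jar, strip, disc and screwdriver are where they were at the start, and the arm is well clear.
- **One disagreement:** my position estimate put the selector at about 1.55 rad, against the stated 1.50. The 2–3 mm uncertainty in its axis position explains this, so I relied on the rigid stop.

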